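# Press the bronze bushing home in the eccentric bearing hub

### The job

Fit the bronze bushing into the bore of the blue bearing hub: the bore is off-centre, so feel for it, start the shank squarely and press it slowly down against the stiff friction ring until its shoulder sits flush on the hub, then let go. Never let the bushing or the gripper bear on the bearing with more than about 40 N, and leave the larger steel bushing and the paste tin where they are.

Things in the scene. Friction and masses are not known exactly. Their poses are not given: they have to be found in the camera images.
- bronze_bushing: Brass-yellow bronze headed bushing, loose, about 160 g, standing head up. Origin: centre of the shank's underside, z up its axis. Shank 30 mm in diameter up to z = 26 mm, its foot with a 3 mm by 45 degree chamfer; shoulder flange 50 mm in diameter, z = 26 to 31 mm; grip collar 40 mm in diameter, z = 31 to 61 mm (top). Solid for all purposes. Grip it by the collar.
- shoulder (a point): Centre of the underside of the bronze bushing's flange, 26 mm above its origin: the shoulder that must come flush on the hub's top face. Its weight alone does not seat it: it takes about 10 N of steady push against the friction ring; when the shoulder meets the hub the resistance rises sharply. Its contacts with face, wall and ring all count as load on the bearing.
- bearing_base: The bearing, fixed to the bench: a round dark plate 112 mm in diameter, 12 mm thick, carrying a blue hub 68 mm in diameter with a flat top 46 mm above this origin (centre of the plate's underside, z up). The hub is eccentric: the vertical axis of hub and bore lies 6 mm beside the plate's axis, in an unmeasured direction that differs every time. It is clamped and does not turn.
- hub_face (a point): Point on the plate's axis in the plane of the hub's top face; the bore's centre is 6 mm from it, horizontally. Bore: 31 mm in diameter, sharp-edged, 34 mm deep. In it, 8 to 12 mm below the face, sits a steel friction ring; it resists with about 9 N, is pushed down ahead of the shank all the way, never springs back, and leaves room for the full 26 mm shank.
- steel_bushing: Steel-grey bushing of the same shape, head and height, but with a 36 mm shank that does not fit the bore. Loose; leave it alone. Origin: centre of its underside, z up.
- paste_tin: Green tin with a grey lid, 69 mm in diameter, 46 mm high, at the back of the bench, loose; bystander. Origin: centre of its underside.
There are look-alikes about, which are no part of the job. What is shaped like the bearing_base but turquoise is not meant.

How it is judged (in metres and radians):
On the way, in this order (a step that is already met when the one before it is completed fails the run):
1. the bronze bushing is lifted clear of the bench, its foot more than 50 mm up (height (world z) of bronze_bushing above 0.05 m), for 0.1 s.
2. its shank is started upright in the bore: the foot at least 4 mm below the hub's face (z of bronze_bushing in the frame of hub_face below -0.004 m and horizontal distance between bronze_bushing and hub_face below 0.01 m and angle between bronze_bushing's own z axis and vertical below 0.12 rad), for 0.1 s.
At the end, for the whole second after the job is handed in: The bronze bushing sits in the hub's bore with its shoulder flush on the hub's top face (gap under 1.5 mm: the origin at least 24.5 mm below the face), upright within 0.05 rad, at rest (z of bronze_bushing in the frame of hub_face below -0.0245 m and horizontal distance between bronze_bushing and hub_face below 0.009 m and angle between bronze_bushing's own z axis and vertical below 0.05 rad and linear speed of bronze_bushing below 0.01 m/s); the robot touches nothing.
It fails at once if the bronze bushing pressed on the bearing with more than 45 N (contact force between bronze_bushing and bearing_base above 45 N).
It fails at once if the gripper pressed on the bearing with more than 45 N (contact force between the fingers and bearing_base above 45 N).
It fails at once if the steel bushing displaced by more than 20 mm (distance of steel_bushing from where it was at the start of the episode above 0.02 m).
It fails at once if the paste tin displaced by more than 20 mm (distance of paste_tin from where it was at the start of the episode above 0.02 m).
It also fails if it takes over 72 s, if anything falls off the work surface, if the arm or the gripper's body presses on something with over 40 N, if the wrist force passes 120 N, or if a joint passes its speed limit or range.

### The arm

A 6-joint arm with a two-finger parallel gripper is mounted at the origin on a cart in front of the work surface, level with it; the furniture and walls round the work are solid. World frame = base frame: x ahead of the robot, y to its left, z up, the work surface at z = 0. Lengths are in mm, angles in rad, forces in N, time in s.
With the tool pointing down it reaches from about 400 to 925 mm from the base axis. Payload 12.5 kg.
Tool frame: the origin (TCP) lies midway between the tips of the shut fingers; the grasp point (between the pads) lies 19 mm behind it; z points along the fingers, y is the line along which they close (so a half turn about z gives the same grasp; the last joint's range is limited). The gripper opens to 95 mm and grips with 3 to 60 N. Pads are 20 mm wide; open, the fingers measure 119 mm over their backs; the gripper's body (75 mm by 180 mm) begins 59 mm behind the grasp point.
Start: joints at [1.237, 0.491, 1.559, -0, 1.092, -0.106], TCP at [141.129, 608.879, 180.861] pointing down, gripper open.
Joint ranges: [-3.1, 3.1], [-0.84, 2.19], [0.05, 2.79], [-1.13, 4.28], [0.06, 2.93], [-2.69, 2.69]. Speed limits (rad/s): [2.22, 2.22, 2.79, 3.14, 3.14, 3.14].

### API

Orientations are given as [roll, pitch, yaw] about the fixed x, y, z axes, in that order (R = Rz(yaw) Ry(pitch) Rx(roll)).
In Python, from cell import env gives the robot as it stands.
- The arm moves only by the tool arm_command, never from a script. Its argument "targets" is a list of rows, each a list of 5 numbers: the shift along the tool's x, y, z in mm, then the turn about the tool's z in degrees, then the opening, from 0 (shut) to 1 (fully open). In form: [[tx, ty, tz, roll, fingers], ...]. A call has 1 to 5 rows; each row is the pose to reach, as a shift and turn from the pose commanded when the call began, along the tool's axes at that moment; what a row does not reach only later rows make up. A row lasts 1/10 s, in which the tool goes at most 50 mm and 8.59 degrees, less where a joint would pass 70% of its speed; a pose out of reach is approached as far as the arm can. A call with a gripper value outside its range is refused whole. The fingers move at their own pace and stop on an object; the grip force is fixed at half the most. Time passes only in rows, so rows that repeat a pose let the fingers close. It gives the time, the measured TCP pose, the force, the opening and the grip force at its end, in the units of the state.
- env.state(): the state, without advancing time (a new reading comes with each control period).
- env.read_camera(name): name is "scene" or "side" or "wrist"; returns a dict with "frame" (420x560x3 uint8, red, green, blue), "vertical_fov" (degrees; the focal length in pixels is half the picture's height over the tangent of half this angle, whatever the lens; pixels are square), "cx", "cy" (the principal point, pixels), "world_from_camera" (4x4, takes a point from camera to world coordinates); the wrist camera has in their place "hand_eye" (4x4, takes a point from camera to tool coordinates, whose origin is the TCP and whose axes are the flange's). Camera axes: x right, y down, z forward; pixel columns grow to the right and rows downward; lengths in mm; the calibration is good to about 2 mm. A picture is of the moment at which its call begins: read the wrist's pose just before it. There is no depth.
- env.job_done(): hands the job in; it is judged then, once.
The state is a dict: "t": time; "joints": joint angles; "qvel": joint speeds; "tau": joint torques, N m; "eef_pos": TCP position; "tcp_rot": TCP orientation; "ft_force": force on the tool from outside, world axes, zero at the start; "moment": the same for the moment, N m; "opening": opening from 0.0 (shut) to 1.0 (fully open); "grip_force": force on a finger pad.
Only numpy, scipy, OpenCV 4.12 (cv2) and the standard library are available. Lean on these libraries where they do the work, as an engineer would, in place of code of your own. Each camera call takes 0.05 s, during which the arm holds its last target. There are 200 camera calls.

## Working session

There is one attempt and no reset: what is moved stays moved. The work goes in short steps, Python scripts to look and compute and a tool call to move; the robot and the scene stay as the last step left them, time stands still between calls to the robot, and variables do not carry over. Pictures are saved under pics/ and viewed, at most 10 in all, crops included, and the job is handed in when it is done.

Besides the shell and the picture viewer there is one more tool, called after ">>>" by a JSON object that holds its "method" and its "body". arm_command: Moves the arm, as the interface text tells. Its arguments: {"type":"object","properties":{"targets":{"type":"array","items":{"type":"array","items":{"type":"number"}}}},"required":["targets"]}

```bash
ls; mkdir -p pics
cat > h.py <<'E'
import numpy as np, cv2
from cell import env
from scipy.spatial.transform import Rotation as R
def cam(name):
    s=env.state(); c=env.read_camera(name); 
    if name=="wrist":
        T=np.eye(4); T[:3,:3]=R.from_euler('xyz',s['tcp_rot']).as_matrix(); T[:3,3]=s['eef_pos']
        c['world_from_camera']=T@np.array(c['hand_eye'])
    c['f']=210/np.tan(np.radians(c['vertical_fov'])/2); return c
def save(c,n): cv2.imwrite('pics/'+n,cv2.cvtColor(c['frame'],cv2.COLOR_RGB2BGR))
def ray(c,u,v):
    T=np.array(c['world_from_camera']); d=T[:3,:3]@np.array([(u-c['cx'])/c['f'],(v-c['cy'])/c['f'],1]); return T[:3,3],d
def onz(c,u,v,z):
    o,d=ray(c,u,v); return o+d*(z-o[2])/d[2]
def proj(c,p):
    q=np.linalg.inv(np.array(c['world_from_camera']))@np.append(p,1); return q[:2]/q[2]*c['f']+[c['cx'],c['cy']]
E
python3 - <<'E'
from h import *
print(env.state())
a=cam('scene');b=cam('side')
for c in(a,b): print(c['vertical_fov'],c['cx'],c['cy'],np.round(c['world_from_camera'],3).tolist())
save(a,'scene0.png');save(b,'side0.png')
np.save('a.npy',a['frame'])
w=cam('wrist');save(w,'wrist0.png');print(np.round(w['hand_eye'],3).tolist(),w['vertical_fov'])
E
```

```text
pics
{'t': 0.0, 'joints': array([ 1.23737087e+00,  4.91578062e-01,  1.55943247e+00, -4.83810941e-06,
        1.09169023e+00, -1.05583358e-01]), 'qvel': array([-3.10798034e-04,  6.23965484e-04, -1.74814168e-03, -1.01691557e-03,
       -5.05517382e-04, -1.60606567e-05]), 'tau': array([ 1.83144781e-03, -6.12643647e+01, -2.58163923e+01,  6.93082390e-02,
        4.83112398e-02, -1.50392229e-04]), 'eef_pos': array([141.05259471, 608.59814814, 180.25611881]), 'tcp_rot': array([-3.14049026e+00, -1.12513962e-04,  2.91375273e+00]), 'ft_force': array([ 0.88997814,  0.38174376, -0.19118941]), 'moment': array([-0.00777772,  0.00591862,  0.05617324]), 'grip_force': 0.0, 'opening': 0.9995059745493026}
46.4529821559547 284.39265305339984 205.59396694119093 [[-0.904, -0.332, 0.269, 198.656], [-0.427, 0.704, -0.568, 825.728], [-0.001, -0.628, -0.778, 1157.028], [0.0, 0.0, 0.0, 1.0]]
55.31208292520981 278.0444878680162 209.76291020358227 [[-0.93, -0.25, 0.269, 263.606], [-0.367, 0.603, -0.708, 848.408], [0.015, -0.757, -0.653, 833.633], [0.0, 0.0, 0.0, 1.0]]
[[0.0, -0.955, -0.295, 84.294], [1.0, 0.001, -0.0, -0.224], [0.0, -0.295, 0.955, -204.897], [0.0, 0.0, 0.0, 1.0]] 67.35850671386088
```

View pics/scene0.png

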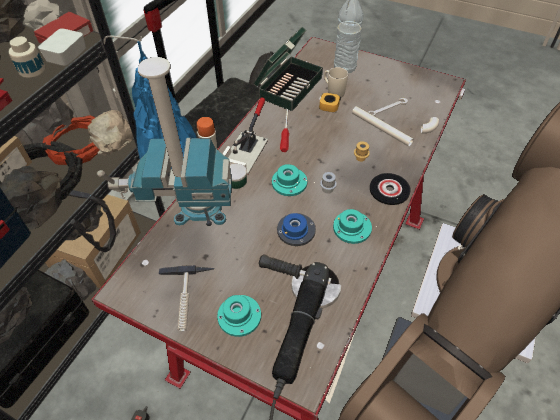

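View pics/side0.png

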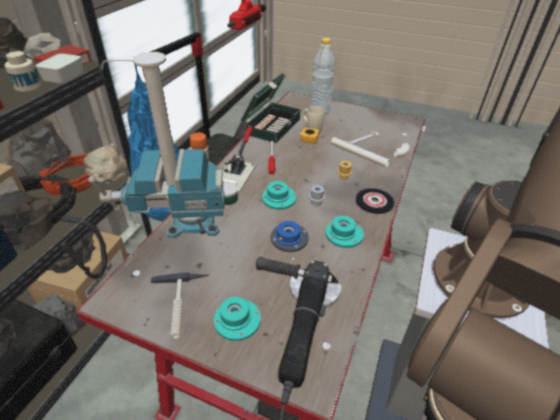

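Scene: the bronze bushing is at (362,149). It could be confused with the yellow block at (329,100) or the steel bushing at (328,181). The blue bearing is at (296,228), with turquoise look-alikes at (290,179), (352,225) and (239,315). The tin is at about (238,172). The side view agrees: bushing at (345,169), blue hub at (289,233).

```bash
cat > m.py <<'E'
from h import *
def blobs(c,lo,hi,amin=40):
    hsv=cv2.cvtColor(c['frame'],cv2.COLOR_RGB2HSV); m=cv2.inRange(hsv,np.array(lo),np.array(hi))
    n,l,s,ce=cv2.connectedComponentsWithStats(m); return [(s[i].tolist(),np.round(ce[i],1).tolist()) for i in range(1,n) if s[i][4]>amin]
E
python3 - <<'E'
from m import *
for n in('scene','side'):
    c=cam(n)
    print(n,'yellow');
    for s,ce in blobs(c,(15,110,90),(30,255,255)): 
        print(s,ce,np.round(onz(c,*ce,38)))
    print('blue')
    for s,ce in blobs(c,(105,140,50),(125,255,255)): print(s,ce,np.round(onz(c,*ce,35)))
    if n=='scene':
        print('steel',onz(c,328,181,40),'tin',onz(c,238,172,40),'turq',onz(c,290,179,30),onz(c,352,225,30),'bottle',onz(c,346,70,0))
        k=cv2.resize(c['frame'][120:260,220:420],None,fx=4,fy=4,interpolation=cv2.INTER_CUBIC); cv2.imwrite('pics/crop0.png',k[:,:,::-1])
E
```

```text
scene yellow
[319, 93, 21, 19, 271] [329.1, 102.7] [ 642. -481.   38.]
[354, 142, 15, 19, 204] [361.4, 151.3] [ 457. -300.   38.]
blue
[282, 214, 26, 26, 454] [294.7, 226.6] [527.  64.  35.]
steel [ 505.23595654 -133.05471075   40.        ] tin [772.08090152 -48.53530596  40.        ] turq [617.46259687 -99.14698215  30.        ] [382.10367678 -14.20610799  30.        ] bottle [ 671.62249295 -737.17736966    0.        ]
side yellow
[322, 38, 8, 6, 41] [325.6, 40.6] [  900. -1569.    38.]
[301, 128, 18, 15, 217] [309.3, 135.4] [ 643. -473.   38.]
[338, 161, 13, 19, 163] [344.3, 170.0] [ 458. -298.   38.]
blue
[276, 222, 25, 23, 366] [288.6, 233.5] [527.  67.  35.]
```

View pics/crop0.png

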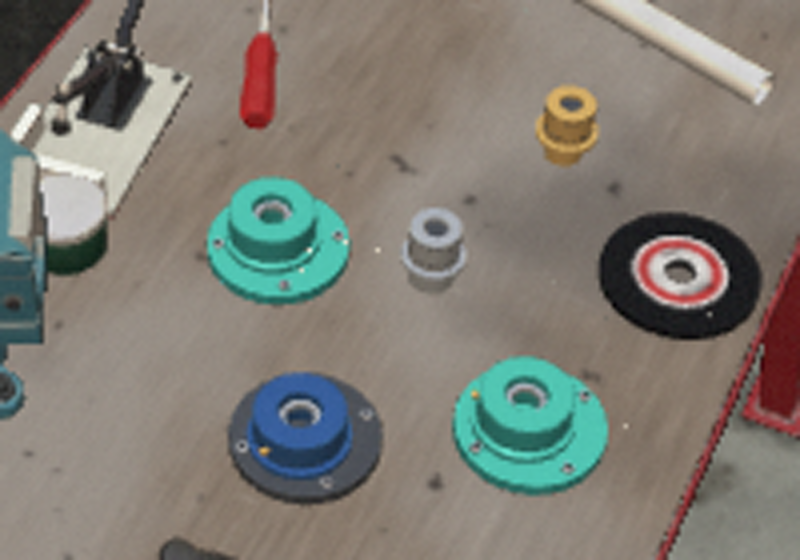

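The close crop confirms it: yellow bronze headed bushing at (457,-299), the blue hub on a dark plate near (527,65). Both views agree on these. Setting out along an arc at safe height, keeping yaw fixed.

>>> {"method": "arm_command", "body": {"targets": [[-46,-18,-10,0,1],[-92,-36,-20,0,1],[-138,-54,-30,0,1],[-184,-72,-40,0,1],[-228,-88,-50,0,1]]}}

```text
t: 0.75
eef_pos: [344.7, 470.3, 231.3]
tcp_rot: [3.142, -0.0, 2.914]
ft_force: [0.5, 1.2, 0.5]
opening: 1.001
grip_force: 0.0
```

>>> {"method": "arm_command", "body": {"targets": [[-46,-18,-10,0,1],[-92,-36,-20,0,1],[-120,-46,-20,0,1],[-120,-46,-20,0,1]]}}

```text
t: 1.15
eef_pos: [452.8, 397.6, 250.8]
tcp_rot: [3.142, 0.001, 2.91]
ft_force: [-0.9, 0.7, -0.3]
opening: 1.002
grip_force: 0.0
```

```bash
cat >> m.py <<'E'
def to(x,y,z=None):
    s=env.state(); M=R.from_euler('xyz',s['tcp_rot']).as_matrix(); d=np.array([x,y,s['eef_pos'][2] if z is None else z])-s['eef_pos']
    return np.round(M.T@d,1)
E
python3 - <<'E'
from m import *
s=env.state();print(s['t'],s['eef_pos'],s['tcp_rot'],s['joints'])
c=cam('scene')
for z in (120,160):print([np.round(onz(c,u,v,z)) for u,v in((218,145),(232,185),(165,60))])
print(to(545,60,250))
E
```

```text
1.15 [452.75253101 397.55798561 250.75134359] [3.14158574e+00 6.51460250e-04 2.90987569e+00] [ 6.11231767e-01  3.97942608e-01  1.52234838e+00 -5.12871313e-04
  1.22086316e+00 -7.27671876e-01]
[array([839., -58., 120.]), array([722.,  65., 120.]), array([1230., -354.,  120.])]
[array([815., -24., 160.]), array([702.,  94., 160.]), array([1191., -309.,  160.])]
[-168.9 -308.2    0.6]
```

>>> {"method": "arm_command", "body": {"targets": [[-22,-42,0,0,1],[-44,-84,0,0,1],[-66,-126,0,0,1],[-88,-168,0,0,1],[-110,-210,0,0,1]]}}

```text
t: 1.7
eef_pos: [508.9, 169.8, 250.8]
tcp_rot: [3.141, -0.0, 2.916]
ft_force: [1.0, -0.4, -0.5]
opening: 1.002
grip_force: 0.0
```

>>> {"method": "arm_command", "body": {"targets": [[-22,-42,0,0,1],[-44,-84,0,0,1],[-54,-98,0,0,1],[-54,-98,0,0,1],[-54,-98,0,0,1]]}}

```text
t: 2.2
eef_pos: [539.7, 63.9, 250.7]
tcp_rot: [3.141, -0.001, 2.914]
ft_force: [-0.3, 0.3, 0.1]
opening: 1.0
grip_force: 0.0
```

Run:
```python
from m import *
s=env.state();print(s['t'],s['eef_pos'],s['qvel'].max())
w=cam('wrist');save(w,'w1.png');np.save('w1.npy',w['frame'])
for s,ce in blobs(w,(105,140,50),(125,255,255),300): print(s,ce,onz(w,*ce,46))
```

```text
2.2 [539.66319506  63.93382563 250.6637265 ] 0.022964307692550326
[251, 139, 55, 56, 1952] [278.0, 165.6] [524.42327722  59.86571259  46.        ]
```

View pics/w1.png

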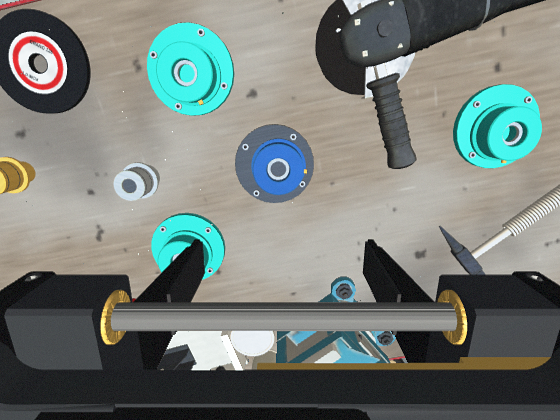

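The wrist view shows the hub at (278,168) with its bore at about (278,170), and the bushing at the left edge near (10,175). I'll estimate the bore from this view now and check it again later.

```bash
cat >> m.py <<'E'
def bore(w):
    hsv=cv2.cvtColor(w['frame'],cv2.COLOR_RGB2HSV); m=cv2.inRange(hsv,np.array((105,140,40)),np.array((125,255,255)))
    cs,h=cv2.findContours(m,cv2.RETR_CCOMP,cv2.CHAIN_APPROX_NONE)
    for i,c in enumerate(cs):
        if len(c)>25:
            e=cv2.fitEllipse(c); d=np.linalg.norm(np.array(w['world_from_camera'])[2,3]-46)
            p=onz(w,*e[0],46); q=onz(w,e[0][0]+e[1][0]/2,e[0][1],46)
            print('hole' if h[0][i][3]>=0 else 'outer',np.round(e[0],1),np.round(e[1],1),'->',np.round(p,1),'diam~',np.round(2*np.linalg.norm(p-q),1))
E
python3 - <<'E'
from m import *
w=cam('wrist'); bore(w)
# dark plate: grey-blue ring
hsv=cv2.cvtColor(w['frame'],cv2.COLOR_RGB2HSV); print(hsv[180:185,240:246].tolist()[0], w['frame'][170,262:296].tolist())
print(to(457,-299,250))
E
```

```text
outer [277.7 166.2] [52.9 55.3] -> [525.1  59.6  46. ] diam~ 69.3
hole [277.5 169.1] [23.6 24.1] -> [528.8  58.5  46. ] diam~ 31.0
[[108, 55, 120], [108, 54, 119], [106, 52, 118], [108, 50, 122], [106, 59, 121], [106, 55, 121]] [[59, 122, 215], [61, 124, 216], [57, 122, 217], [54, 119, 205], [52, 81, 119], [178, 196, 218], [212, 229, 240], [200, 218, 232], [146, 157, 168], [87, 100, 116], [93, 105, 119], [99, 113, 128], [98, 113, 125], [98, 109, 124], [94, 106, 121], [96, 109, 121], [96, 109, 122], [93, 105, 118], [98, 109, 124], [96, 108, 123], [96, 108, 127], [98, 109, 126], [95, 107, 123], [125, 137, 156], [216, 232, 244], [213, 227, 239], [208, 225, 236], [24, 57, 92], [56, 113, 184], [57, 125, 221], [58, 123, 219], [59, 124, 217], [59, 124, 216], [61, 125, 218]]
[  -0.9 -372.6    0.7]
```

>>> {"method": "arm_command", "body": {"targets": [[0,-48,0,0,1],[0,-96,0,0,1],[0,-144,0,0,1],[0,-192,0,0,1],[0,-240,0,0,1]]}}

```text
t: 2.8
eef_pos: [485.5, -171.3, 251.0]
tcp_rot: [3.141, 0.0, 2.916]
ft_force: [0.6, -0.3, 0.1]
opening: 0.997
grip_force: 0.0
```

>>> {"method": "arm_command", "body": {"targets": [[0,-48,20,0,1],[0,-96,40,0,1],[0,-132,60,0,1],[0,-132,60,0,1],[0,-132,60,0,1]]}}

```text
t: 3.3
eef_pos: [456.3, -299.0, 190.4]
tcp_rot: [3.141, -0.001, 2.914]
ft_force: [0.2, -0.1, 0.3]
opening: 1.0
grip_force: 0.0
```

Run:
```python
from m import *
s=env.state();print(s['t'],s['eef_pos'],s['joints'])
w=cam('wrist');save(w,'w2.png')
for s,ce in blobs(w,(15,90,60),(32,255,255),100): print(s,ce,onz(w,*ce,61),onz(w,*ce,31))
```

```text
3.3 [ 456.262781   -298.97040419  190.40783755] [-7.01384106e-01  3.68425563e-01  1.74168195e+00  4.45389900e-04
  1.03274168e+00 -2.04433632e+00]
[260, 164, 43, 45, 1279] [280.8, 184.8] [ 449.83536818 -300.64443789   61.        ] [ 456.61699935 -302.46488227   31.        ]
[100, 290, 31, 55, 827] [111.6, 317.2] [ 566.66274067 -544.31789707   61.        ] [ 583.92579493 -568.00003849   31.        ]
[438, 290, 30, 55, 802] [455.1, 317.2] [ 663.33135417 -127.72389103   61.        ] [ 689.26724441 -114.03039056   31.        ]
[158, 331, 45, 40, 850] [184.7, 349.3] [ 633.5533614  -471.03809089   61.        ] [ 656.81765392 -488.14577432   31.        ]
[257, 357, 294, 13, 2484] [420.1, 364.6] [ 726.75773844 -177.58833953   61.        ] [ 758.38406538 -168.36853705   31.        ]
```

View pics/w2.png

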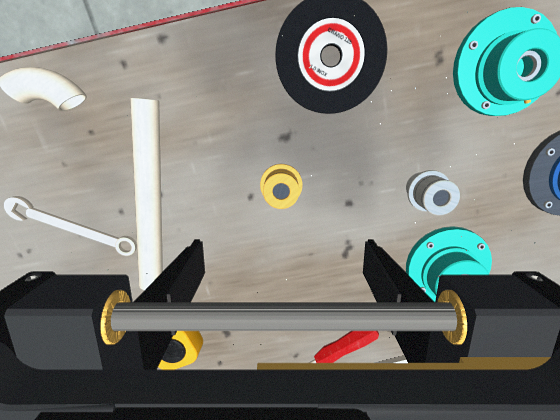

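The bushing is at (281,185) with its top recess at about (282,191). The nearest neighbours, the disc and the pipe, are clear of the fingers.

Run:
```python
from m import *
w=cam('wrist'); f=w['frame'][160:215,255:310]
hsv=cv2.cvtColor(f,cv2.COLOR_RGB2HSV)
m=((hsv[...,0]>12)&(hsv[...,0]<35)&(hsv[...,1]>90)).astype(np.uint8)*255
cs,h=cv2.findContours(m,cv2.RETR_CCOMP,cv2.CHAIN_APPROX_NONE)
for i,c in enumerate(cs):
    if len(c)>15:
        e=cv2.fitEllipse(c);u,v=e[0][0]+255,e[0][1]+160;print(h[0][i][3],u,v,e[1],onz(w,u,v,61),onz(w,u,v,31))
P=[onz(w,u,v,31) for u,v in((260.0,184),(303,184),(281,163.5))]
print(np.round(P))
# predicted flange & collar pixel outline for candidate centres
for p in((457,-300),(455,-302)): print(p,proj(w,[*p,61]),proj(w,[*p,31]))
print(to(456,-301,36))
```

```text
-1 280.3449516296387 185.01484870910645 (40.99983596801758, 44.1862678527832) [ 450.60125765 -300.8279033    61.        ] [ 457.42294496 -302.70969233   31.        ]
0 280.0444965362549 190.16499519348145 (16.69995880126953, 18.080692291259766) [ 456.15578281 -302.46257286   61.        ] [ 463.47495292 -304.49076864   31.        ]
[[ 451. -326.   31.]
 [ 462. -276.   31.]
 [ 433. -296.   31.]]
(457, -300) [282.4095692  190.40408705] [282.48860042 184.17536678]
(455, -302) [280.21577107 189.07313527] [280.46331074 182.9391977 ]
[  0.4  -2.8 155.4]
```

>>> {"method": "arm_command", "body": {"targets": [[0,-3,40,0,1],[0,-3,80,0,1],[0,-3,120,0,1],[0,-3,145,0,1],[0,-3,155,0,1]]}}

```text
t: 3.9
eef_pos: [455.6, -300.8, 34.5]
tcp_rot: [3.141, -0.002, 2.916]
ft_force: [0.1, -0.3, 0.7]
opening: 0.998
grip_force: 0.0
```

>>> {"method": "arm_command", "body": {"targets": [[0,0,0,0,1],[0,0,0,0,0.5],[0,0,0,0,0.3],[0,0,0,0,0.3],[0,0,0,0,0.3]]}}

```text
t: 4.4
eef_pos: [455.7, -302.9, 36.6]
tcp_rot: [-3.141, 0.001, 2.914]
ft_force: [0.3, -0.4, -0.8]
opening: 0.719
grip_force: 0.0
```

>>> {"method": "arm_command", "body": {"targets": [[0,0,0,0,0.2],[0,0,0,0,0.2],[0,0,0,0,0.2],[0,0,0,0,0.2],[0,0,0,0,0.2]]}}

```text
t: 4.9
eef_pos: [455.4, -302.6, 35.7]
tcp_rot: [3.141, -0.0, 2.914]
ft_force: [0.7, 0.3, -0.3]
opening: 0.3
grip_force: 0.0
```

Opening 0.30 is 28 mm, too narrow for the 40 mm collar. I'll look before lifting.

>>> {"method": "arm_command", "body": {"targets": [[0,0,0,0,0.2],[0,0,0,0,0.2]]}}

```text
t: 5.1
eef_pos: [455.4, -302.6, 35.8]
tcp_rot: [3.141, -0.0, 2.914]
ft_force: [-0.5, 0.3, 1.3]
opening: 0.206
grip_force: 0.0
```

Run:
```python
from m import *
s=env.state();print({k:s[k] for k in('t','eef_pos','opening','grip_force','ft_force')})
w=cam('wrist');c=cam('scene');d=cam('side')
cv2.imwrite('pics/w3.png',np.vstack([w['frame'][80:340,130:530],cv2.resize(np.hstack([c['frame'][100:200,300:400],d['frame'][120:220,290:390]]),(400,200))])[:,:,::-1])
```

```text
{'t': 5.1, 'eef_pos': array([ 455.38902887, -302.60660703,   35.76081631]), 'opening': 0.20644113718527776, 'grip_force': 0.0, 'ft_force': array([-0.46825774,  0.25311405,  1.26756931])}
```

View pics/w3.png

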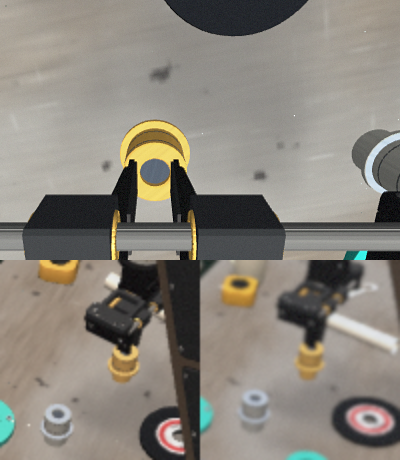

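Run:
```python
from m import *
w=cam('wrist'); print('top',onz(w,285,252,61)); print('tcp px',proj(w,env.state()['eef_pos']), 'tip px', [proj(w,env.state()['eef_pos']+R.from_euler('xyz',env.state()['tcp_rot']).apply([0,y,0])) for y in(-10,10)])
for n in('scene','side'):
    c=cam(n)
    for s,ce in blobs(c,(15,110,90),(30,255,255)): 
        if 330<ce[0]<380: print(n,s,ce,np.round(onz(c,*ce,38),1))
    s=env.state()['eef_pos']; print('tcp proj',proj(c,s))
c=cam('scene')
k=cv2.resize(w['frame'][190:320,200:370],(680,520),interpolation=cv2.INTER_CUBIC);cv2.imwrite('pics/w4.png',k[:,:,::-1])
```

```text
top [ 456.46526906 -302.13730788   61.        ]
tcp px [283.82911833 235.21370568] tip px [array([269.54886397, 235.20553568]), array([298.10979315, 235.22187592])]
scene [354, 142, 15, 19, 190] [361.4, 152.0] [ 455.6 -296.9   38. ]
tcp proj [361.98247607 151.35627053]
side [338, 162, 13, 18, 153] [344.3, 170.5] [ 457.3 -295.2   38. ]
tcp proj [345.30542999 170.00362723]
```

View pics/w4.png

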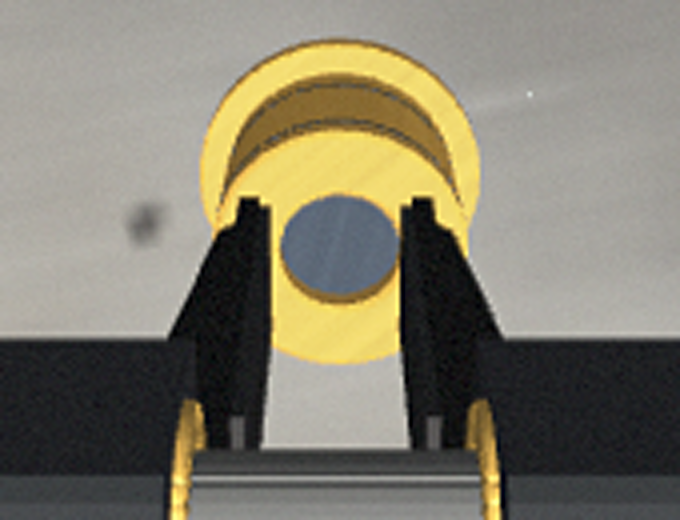

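The collar is untouched and the fingers have closed above it, overlapping its top in the image. The visible tips (pixel row 240, 33 px apart) work out to about 30 mm behind the reported TCP. I'll open, go 24 mm lower and close again. That is a safe probe, because open fingers clear the flange.

>>> {"method": "arm_command", "body": {"targets": [[0,0,0,0,1],[0,0,0,0,1],[0,0,0,0,1],[0,0,0,0,1],[0,0,0,0,1]]}}

```text
t: 5.95
eef_pos: [455.4, -302.6, 35.8]
tcp_rot: [3.141, -0.0, 2.914]
ft_force: [-0.3, 0.3, -0.5]
opening: 0.56
grip_force: 0.0
```

>>> {"method": "arm_command", "body": {"targets": [[0,0,0,0,1],[0,0,0,0,1],[0,0,0,0,1],[0,0,0,0,1],[0,0,0,0,1]]}}

```text
t: 6.45
eef_pos: [455.4, -302.6, 35.8]
tcp_rot: [3.142, 0.0, 2.914]
ft_force: [0.3, 0.2, -0.3]
opening: 0.975
grip_force: 0.0
```

>>> {"method": "arm_command", "body": {"targets": [[0,0,6,0,1],[0,0,12,0,1],[0,0,18,0,1],[0,0,24,0,1],[0,0,24,0,1]]}}

```text
t: 6.95
eef_pos: [455.0, -302.3, 10.8]
tcp_rot: [3.141, -0.001, 2.914]
ft_force: [-0.4, 0.7, -0.8]
opening: 1.003
grip_force: 0.0
```

>>> {"method": "arm_command", "body": {"targets": [[0,0,0,0,0.6],[0,0,0,0,0.6],[0,0,0,0,0.6],[0,0,0,0,0.6],[0,0,0,0,0.5]]}}

```text
t: 7.45
eef_pos: [455.5, -302.7, 11.9]
tcp_rot: [-3.142, 0.0, 2.914]
ft_force: [-0.2, 0.3, -0.3]
opening: 0.636
grip_force: 0.0
```

>>> {"method": "arm_command", "body": {"targets": [[0,0,0,0,0.3],[0,0,0,0,0.3],[0,0,0,0,0.3],[0,0,0,0,0.3],[0,0,0,0,0.3]]}}

```text
t: 7.95
eef_pos: [455.4, -302.6, 11.8]
tcp_rot: [3.141, -0.0, 2.914]
ft_force: [0.2, 1.0, 0.8]
opening: 0.414
grip_force: 30.0
```

Opening 0.414 (39.4 mm) at 30 N: the collar is gripped. Lifting.

>>> {"method": "arm_command", "body": {"targets": [[0,0,-10,0,0.3],[0,0,-40,0,0.3],[0,0,-80,0,0.3],[0,0,-110,0,0.3],[0,0,-130,0,0.3]]}}

```text
t: 8.45
eef_pos: [455.7, -302.9, 144.8]
tcp_rot: [-3.14, 0.002, 2.914]
ft_force: [-0.1, 1.3, -1.5]
opening: 0.414
grip_force: 30.0
```

>>> {"method": "arm_command", "body": {"targets": [[0,0,0,0,0.3],[0,0,0,0,0.3]]}}

```text
t: 8.65
eef_pos: [455.2, -302.5, 141.8]
tcp_rot: [-3.142, 0.0, 2.914]
ft_force: [-0.7, 0.8, -1.9]
opening: 0.414
grip_force: 30.0
```

Run:
```python
from m import *
s=env.state();print({k:s[k] for k in('t','eef_pos','opening','grip_force','ft_force')})
w=cam('wrist')
f=w['frame'][150:330,200:370]; hsv=cv2.cvtColor(f,cv2.COLOR_RGB2HSV)
m=cv2.inRange(hsv,np.array((15,90,60)),np.array((32,255,255)))
cv2.imwrite('pics/w5.png',cv2.resize(w['frame'][190:320,200:370],(680,520))[:,:,::-1])
b=env.state()
for u,v in((285,253),): print(onz(w,u,v,61+130.))
print(to(528.8,58.5))
```

```text
{'t': 8.65, 'eef_pos': array([ 455.19121725, -302.47331978,  141.77478759]), 'opening': 0.4138453949655788, 'grip_force': 29.985627830028534, 'ft_force': array([-0.72654773,  0.76809834, -1.85194883])}
[ 445.70066566 -299.66793756  191.        ]
[9.500e+00 3.681e+02 2.000e-01]
```

View pics/w5.png

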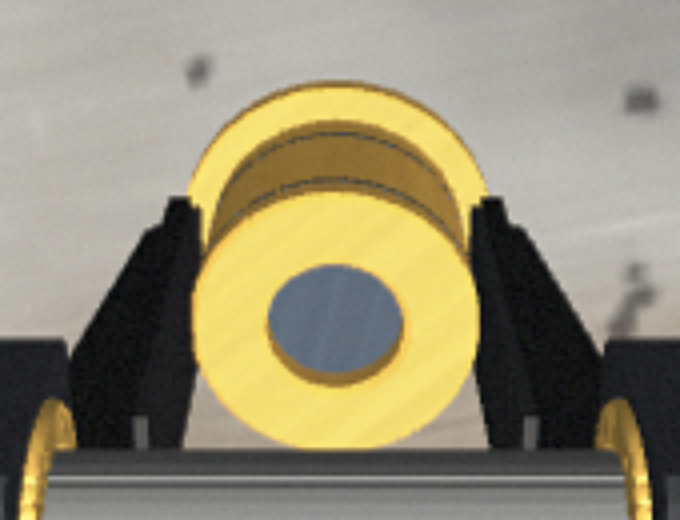

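Run:
```python
from m import *
w=cam('wrist');s=env.state();p=onz(w,284,270,191);p2=onz(w,284.,270,61+130-2)
print(p-s['eef_pos'],p2-s['eef_pos'],to(528.8-.9,58.5-.3))
```

```text
[ 1.32768801e-01 -2.64063831e-02  5.02695291e+01] [ 1.19133155 -0.26689117 48.26952913] [ 10.3 367.6   0.4]
```

>>> {"method": "arm_command", "body": {"targets": [[1,48,0,0,0.3],[2,96,0,0,0.3],[4,144,0,0,0.3],[5,192,0,0,0.3],[6,230,0,0,0.3]]}}

```text
t: 9.25
eef_pos: [501.1, -74.8, 140.7]
tcp_rot: [3.141, -0.002, 2.914]
ft_force: [0.5, 0.0, -0.6]
opening: 0.413
grip_force: 30.0
```

Run:
```python
from m import *
print(env.state()['eef_pos'],to(580,46))
```

```text
[501.07195953 -74.78156622 140.67758227] [-4.970e+01  1.355e+02 -1.000e-01]
```

>>> {"method": "arm_command", "body": {"targets": [[-15,45,0,0,0.3],[-32,90,0,0,0.3],[-50,135,0,0,0.3],[-50,135,0,0,0.3],[-50,135,0,0,0.3]]}}

```text
t: 9.75
eef_pos: [580.1, 43.8, 140.2]
tcp_rot: [-3.141, -0.003, 2.916]
ft_force: [0.9, 0.2, -0.5]
opening: 0.416
grip_force: 30.0
```

Run:
```python
from m import *
s=env.state();print(s['t'],s['eef_pos'],s['ft_force'])
w=cam('wrist');bore(w);save(w,'w6.png')
```

```text
9.75 [580.08225199  43.79921546 140.18317938] [ 0.85157109  0.15167297 -0.54966321]
outer [286.4 141.6] [73.2 76.4] -> [526.4  58.6  46. ] diam~ 68.4
hole [286.5 144.2] [32.9 33.8] -> [528.8  58.1  46. ] diam~ 30.8
```

The second look agrees: bore at (528.8, 58.2), 31 mm across. Moving above it.

>>> {"method": "arm_command", "body": {"targets": [[25,0,0,0,0.3],[50,0,0,0,0.3],[53,2,15,0,0.3],[53,2,35,0,0.3],[53,2,35,0,0.3]]}}

```text
t: 10.3
eef_pos: [527.7, 55.7, 105.0]
tcp_rot: [-3.141, -0.004, 2.912]
ft_force: [-0.2, 0.5, -1.1]
opening: 0.418
grip_force: 30.0
```

>>> {"method": "arm_command", "body": {"targets": [[0,0,0,0,0.3],[0,0,0,0,0.3]]}}

```text
t: 10.5
eef_pos: [529.8, 56.3, 107.5]
tcp_rot: [3.141, 0.001, 2.913]
ft_force: [1.0, 0.9, -0.4]
opening: 0.412
grip_force: 30.0
```

Run:
```python
from m import *
s=env.state();print(s['t'],s['eef_pos'],s['ft_force'],s['tcp_rot'],to(528,58.1,62))
```

```text
10.5 [529.8219688   56.32250613 107.5263658 ] [ 1.0480457   0.93378976 -0.38106979] [3.14135481e+00 7.62654252e-04 2.91288458e+00] [ 2.2  1.3 45.5]
```

>>> {"method": "arm_command", "body": {"targets": [[2,1,20,0,0.3],[2,1,38,0,0.3],[2,1,44,0,0.3],[2,1,44,0,0.3],[2,1,44,0,0.3]]}}

```text
t: 11.0
eef_pos: [528.3, 58.3, 63.6]
tcp_rot: [3.141, 0.001, 2.914]
ft_force: [-0.1, -0.3, -0.4]
opening: 0.416
grip_force: 30.0
```

Run:
```python
from m import *
s=env.state();print(s['t'],s['eef_pos'],s['ft_force'],s['tcp_rot'],to(528,58.1,57.8))
```

```text
11.0 [528.25829942  58.26713402  63.6209218 ] [-0.09506312 -0.29648709 -0.44049961] [3.14132735e+00 9.51049639e-04 2.91375253e+00] [ 0.2 -0.2  5.8]
```

Well aligned. Feeling down slowly.

>>> {"method": "arm_command", "body": {"targets": [[0,0,2,0,0.3],[0,0,4,0,0.3],[0,0,5,0,0.3],[0,0,6,0,0.3],[0,0,6.5,0,0.3]]}}

```text
t: 11.5
eef_pos: [527.8, 58.4, 56.3]
tcp_rot: [3.141, 0.0, 2.914]
ft_force: [0.6, 1.1, -0.7]
opening: 0.416
grip_force: 30.0
```

>>> {"method": "arm_command", "body": {"targets": [[0,0,0.5,0,0.3],[0,0,1,0,0.3],[0,0,1.5,0,0.3],[0,0,1.5,0,0.3]]}}

```text
t: 11.9
eef_pos: [527.8, 58.4, 54.8]
tcp_rot: [3.142, 0.0, 2.914]
ft_force: [0.1, -0.2, -1.2]
opening: 0.416
grip_force: 30.0
```

>>> {"method": "arm_command", "body": {"targets": [[0,0,0.5,0,0.3],[0,0,1,0,0.3],[0,0,1.5,0,0.3],[0,0,2,0,0.3],[0,0,2,0,0.3]]}}

```text
t: 12.4
eef_pos: [527.8, 58.4, 52.7]
tcp_rot: [3.142, 0.0, 2.914]
ft_force: [0.3, 0.7, -0.8]
opening: 0.408
grip_force: 30.0
```

>>> {"method": "arm_command", "body": {"targets": [[0,0,0.5,0,0.3],[0,0,1,0,0.3],[0,0,1.5,0,0.3],[0,0,2,0,0.3],[0,0,2,0,0.3]]}}

```text
t: 12.9
eef_pos: [527.8, 58.4, 50.8]
tcp_rot: [3.141, 0.0, 2.914]
ft_force: [0.9, 0.3, -1.3]
opening: 0.414
grip_force: 30.0
```

The shank is 7 mm in and free. Now pressing against the ring.

>>> {"method": "arm_command", "body": {"targets": [[0,0,0.6,0,0.3],[0,0,1.2,0,0.3],[0,0,1.8,0,0.3],[0,0,2.4,0,0.3],[0,0,3,0,0.3]]}}

```text
t: 13.4
eef_pos: [528.2, 58.3, 48.4]
tcp_rot: [3.141, 0.001, 2.914]
ft_force: [-0.2, 0.2, 7.8]
opening: 0.417
grip_force: 30.0
```

>>> {"method": "arm_command", "body": {"targets": [[0,0,0.6,0,0.3],[0,0,1.2,0,0.3],[0,0,1.8,0,0.3],[0,0,2.4,0,0.3],[0,0,3,0,0.3]]}}

```text
t: 13.9
eef_pos: [528.2, 58.3, 45.5]
tcp_rot: [3.141, 0.001, 2.914]
ft_force: [-0.7, -1.4, 7.4]
opening: 0.412
grip_force: 30.0
```

>>> {"method": "arm_command", "body": {"targets": [[0,0,0.7,0,0.3],[0,0,1.4,0,0.3],[0,0,2.1,0,0.3],[0,0,2.8,0,0.3],[0,0,3.5,0,0.3]]}}

```text
t: 14.4
eef_pos: [528.3, 58.3, 42.0]
tcp_rot: [3.141, 0.001, 2.914]
ft_force: [0.1, 0.3, 8.3]
opening: 0.408
grip_force: 30.0
```

>>> {"method": "arm_command", "body": {"targets": [[0,0,0.7,0,0.3],[0,0,1.4,0,0.3],[0,0,2.1,0,0.3],[0,0,2.8,0,0.3],[0,0,3.5,0,0.3]]}}

```text
t: 14.9
eef_pos: [528.2, 58.3, 38.5]
tcp_rot: [3.141, 0.001, 2.914]
ft_force: [-0.6, -0.8, 8.2]
opening: 0.415
grip_force: 30.0
```

>>> {"method": "arm_command", "body": {"targets": [[0,0,0.6,0,0.3],[0,0,1.2,0,0.3],[0,0,1.8,0,0.3],[0,0,2.4,0,0.3],[0,0,3,0,0.3]]}}

```text
t: 15.4
eef_pos: [528.3, 58.3, 35.5]
tcp_rot: [3.141, 0.001, 2.914]
ft_force: [0.4, -0.6, 8.9]
opening: 0.416
grip_force: 30.0
```

3.7 mm left by reckoning, so smaller steps from here.

>>> {"method": "arm_command", "body": {"targets": [[0,0,0.5,0,0.3],[0,0,1,0,0.3],[0,0,1.5,0,0.3],[0,0,2,0,0.3],[0,0,2.2,0,0.3]]}}

```text
t: 15.9
eef_pos: [528.3, 58.3, 33.3]
tcp_rot: [3.141, 0.001, 2.914]
ft_force: [0.3, -0.1, 7.6]
opening: 0.414
grip_force: 30.0
```

>>> {"method": "arm_command", "body": {"targets": [[0,0,0.2,0,0.3],[0,0,0.4,0,0.3],[0,0,0.6,0,0.3]]}}

```text
t: 16.2
eef_pos: [528.3, 58.3, 32.7]
tcp_rot: [3.141, 0.001, 2.914]
ft_force: [-0.5, -0.4, 8.8]
opening: 0.414
grip_force: 30.0
```

>>> {"method": "arm_command", "body": {"targets": [[0,0,0.2,0,0.3],[0,0,0.4,0,0.3],[0,0,0.4,0,0.3]]}}

```text
t: 16.5
eef_pos: [528.3, 58.3, 32.3]
tcp_rot: [3.141, 0.001, 2.914]
ft_force: [-0.7, 0.0, 8.1]
opening: 0.415
grip_force: 30.0
```

>>> {"method": "arm_command", "body": {"targets": [[0,0,0.2,0,0.3],[0,0,0.2,0,0.3]]}}

```text
t: 16.7
eef_pos: [528.3, 58.3, 32.1]
tcp_rot: [3.141, 0.001, 2.914]
ft_force: [0.3, -0.9, 8.1]
opening: 0.415
grip_force: 30.0
```

>>> {"method": "arm_command", "body": {"targets": [[0,0,0.2,0,0.3],[0,0,0.2,0,0.3]]}}

```text
t: 16.9
eef_pos: [528.3, 58.3, 31.9]
tcp_rot: [3.141, 0.001, 2.914]
ft_force: [-0.3, 0.3, 7.6]
opening: 0.413
grip_force: 30.0
```

>>> {"method": "arm_command", "body": {"targets": [[0,0,0.2,0,0.3],[0,0,0.2,0,0.3]]}}

```text
t: 17.1
eef_pos: [528.3, 58.3, 31.9]
tcp_rot: [3.141, 0.001, 2.914]
ft_force: [-0.6, -0.2, 10.3]
opening: 0.409
grip_force: 30.0
```

Force is rising and z has stopped at 31.9, as predicted. Confirming with small steps.

>>> {"method": "arm_command", "body": {"targets": [[0,0,0.15,0,0.3],[0,0,0.15,0,0.3]]}}

```text
t: 17.3
eef_pos: [528.3, 58.3, 31.8]
tcp_rot: [3.141, 0.002, 2.914]
ft_force: [-1.0, 0.5, 11.7]
opening: 0.415
grip_force: 30.0
```

>>> {"method": "arm_command", "body": {"targets": [[0,0,0.15,0,0.3],[0,0,0.15,0,0.3]]}}

```text
t: 17.5
eef_pos: [528.4, 58.3, 31.8]
tcp_rot: [3.141, 0.002, 2.914]
ft_force: [-1.4, 0.1, 13.4]
opening: 0.414
grip_force: 30.0
```

Seated: z is fixed while the load rises. Releasing and backing straight up.

>>> {"method": "arm_command", "body": {"targets": [[0,0,-0.3,0,0.3],[0,0,-0.3,0,0.6],[0,0,-0.3,0,0.8],[0,0,-0.3,0,0.8],[0,0,-0.3,0,0.8]]}}

```text
t: 18.0
eef_pos: [527.6, 58.4, 30.9]
tcp_rot: [3.142, -0.0, 2.914]
ft_force: [0.3, -1.4, 0.0]
opening: 0.693
grip_force: 0.0
```

>>> {"method": "arm_command", "body": {"targets": [[0,0,0,0,0.8],[0,0,0,0,0.8],[0,0,0,0,0.8],[0,0,0,0,0.8]]}}

```text
t: 18.4
eef_pos: [527.8, 58.3, 31.0]
tcp_rot: [3.142, -0.0, 2.914]
ft_force: [-0.3, 0.8, -0.1]
opening: 0.8
grip_force: 0.0
```

>>> {"method": "arm_command", "body": {"targets": [[0,0,-10,0,0.8],[0,0,-30,0,0.8],[0,0,-70,0,0.8],[0,0,-110,0,0.8],[0,0,-150,0,0.8]]}}

```text
t: 18.9
eef_pos: [527.4, 58.3, 183.4]
tcp_rot: [3.141, 0.0, 2.914]
ft_force: [0.7, 0.9, -0.8]
opening: 0.8
grip_force: 0.0
```

>>> {"method": "arm_command", "body": {"targets": [[0,0,0,0,0.8],[0,0,0,0,0.8]]}}

```text
t: 19.1
eef_pos: [527.8, 58.3, 182.1]
tcp_rot: [3.141, 0.002, 2.914]
ft_force: [0.6, 0.1, 0.1]
opening: 0.799
grip_force: 0.0
```

Run:
```python
from m import *
s=env.state();print(s['t'],s['eef_pos'],s['opening'],s['ft_force'])
w=cam('wrist');c=cam('scene');d=cam('side')
A=cv2.resize(w['frame'][100:300,180:380],(400,400));B=cv2.resize(np.vstack([c['frame'][195:255,260:340],d['frame'][200:260,255:335]]),(266,400),interpolation=cv2.INTER_CUBIC)
cv2.imwrite('pics/w7.png',np.hstack([A,B])[:,:,::-1])
```

```text
19.1 [527.83550033  58.33436555 182.0603497 ] 0.7992992759081627 [0.60507888 0.07303408 0.05401364]
```

View pics/w7.png

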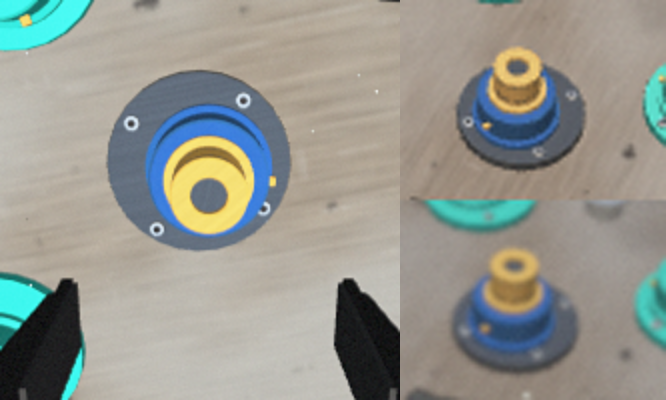

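The bushing sits upright in the blue hub with its flange on the face (crop (208,185)), and the gripper is clear. Handing in.

```bash
python3 -c "
from cell import env; print(env.job_done())"
```

```text
the job is handed in; nothing more can be done
None
```

The bronze bushing is pressed into the blue hub's bore, upright and with its shoulder on the face by the z stop and the pictures, and the gripper is clear; the wrist force read about 13 N at most, and the job was handed in at about 19 s with no verdict returned.

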